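# Set the gem viewer to its third filter

### The arm

A 6-joint arm with a two-finger parallel gripper is mounted at the origin on a cart in front of the work surface, level with it; the furniture and walls round the work are solid. World frame = base frame: x ahead of the robot, y to its left, z up, the work surface at z = 0. Lengths are in m, angles in rad, forces in N, time in s.
With the tool pointing down it reaches from about 0.35 to 0.975 m from the base axis. Payload 4.9 kg.
Tool frame: the origin (TCP) lies at the very end of the fingers, on their centre line; the grasp point (between the pads) lies 19 mm behind it; z points along the fingers, y is the line along which they close (so a half turn about z gives the same grasp; the last joint's range is limited). The gripper opens to 85 mm and grips with 20 to 120 N. Pads are 22 mm wide; open, the fingers measure 114 mm over their backs; the gripper's body (76 mm by 85 mm) begins 54 mm behind the grasp point. The pads swing forward as they close: fully open they stand 13 mm farther back than shut.
Start: joints at [-1.258, 0.053, 1.613, -0, 1.476, -0.119], TCP at [0.262, -0.568, 0.231] pointing down, gripper open.
Joint ranges: [-3.01, 3.01], [-1.01, 2.22], [0.06, 2.58], [-1.02, 4.17], [0.09, 2.62], [-3.14, 3.14]. Speed limits (rad/s): [2.57, 2.57, 3.14, 3.14, 3.14, 3.14].

### API

Orientations are given as a rotation vector (axis times angle).
In Python, from station import ctrl, imaging gives the robot as it stands.
- The arm moves only by the tool play_rows, never from a script. Its argument "series" is a list of rows, each a list of 3 entries, a list of its own where there are three numbers: the opening, from 0 (shut) to 1 (fully open), then the shift along the tool's x, y, z each as a share of 0.05 m, from -1 to 1, then the turn, a rotation vector about the tool's x, y, z each as a share of 8 degrees, from -1 to 1. In form: [[grip, [dx, dy, dz], [ax, ay, az]], ...]. A call has 1 to 8 rows; each row shifts and turns the commanded pose from where the row before left it, along the tool's axes as they then stand; what a row does not reach is not made up. A row lasts 1/8 s, in which the tool goes at most 62.5 mm and 10.7 degrees, less where a joint would pass 70% of its speed; a pose out of reach is approached as far as the arm can. A call with a number of a shift or a turn outside -1 to 1 is refused whole. A call with a gripper value outside its range is refused whole. The fingers move at their own pace and stop on an object; "force" is the grip in N (left out, the last holds). Time passes only in rows, so rows that do not move let the fingers close. It gives the time, the measured TCP pose, the force, the opening and the grip force at its end, in the units of the state.
- ctrl.get_obs(): the state, without advancing time (a new reading comes with each control period).
- imaging.get_image(name): name is "scene" or "top" or "wrist"; returns a dict with "color" (384x512x3 uint8, blue, green, red), "fx", "fy", "cx", "cy" (pixels), "D" ([k1, k2, p1, p2, k3] as OpenCV has them; the pictures are not rectified), "extrinsics" (4x4, takes a point from world to camera coordinates); the wrist camera has in their place "hand_eye" (4x4, takes a point from camera to tool coordinates, whose origin is the TCP and whose axes are the flange's). Camera axes: x right, y down, z forward; pixel columns grow to the right and rows downward; lengths in m; the calibration is good to about 2 mm. A picture is of the moment at which its call begins: read the wrist's pose just before it. There is no depth.
- ctrl.finish_job(): hands the job in; it is judged then, once.
The state is a dict: "t": time; "q": joint angles; "dq": joint speeds; "effort": joint torques, N m; "tool_pos": TCP position; "tool_rot": TCP orientation; "contact_force": force on the tool from outside, world axes, zero at the start; "wrist_torque": the same for the moment, N m; "opening": finger opening in m; "grip_force": force on a finger pad.
Only numpy, scipy, OpenCV 4.12 (cv2) and the standard library are available. Lean on these libraries where they do the work, as an engineer would, in place of code of your own. Each camera call takes 0.05 s, during which the arm holds its last target. There are 200 camera calls.

### The job

Set the gem viewer to its third filter: push the knob of its sliding lever along the slot, away from the home end where it stands, and stop when it has clicked into the third notch from there, without running on into the fourth. Then press the lamp button at the far end of the slot right down and let it come up again. Only push and press, gently, with the fingers: grip and lift nothing, leave the viewer standing where it is and do not disturb the things around it.

Things in the scene. Friction and masses are not known exactly. Their poses are not given: they have to be found in the camera images.
- viewer: gem viewer: a low grey box, 110 (x) x 204 (y) x 40 mm high, loose on four rubber feet, 2.5 kg; 7 N sideways does not shift it. Origin at the centre of its underside; z up, y along its length and along the lever's slot. The slot runs along y at x = -28 mm in its flat top (40 mm up); five white tick marks in front of the slot stand at the five notches. Behind the slot, at x = +16 mm, y = 0, a viewing ring stands up to 51 mm over the filter bar that slides with the lever.
- lever_knob (a point): top centre of the black round knob of the lever, 74 mm above the viewer's underside. The knob is 16 mm in diameter, its lower edge 9 mm above the viewer's top, on an 8 mm stem; it slides only along the viewer's y. The home end is the -y end of the slot: at joint 0 the knob stands at x = -28 mm, y = -46 mm in the viewer's frame.
- lever (a joint): travel of the lever along the viewer's +y, m; 0 at the home end stop, 0.092 at the far stop. It moves freely from 0 to 0.006; then come five notches at 0.022, 0.038, 0.054 (the third), 0.070 and 0.086. A click leads into each: the crests between lie at 0.014, 0.030, 0.046, 0.062 and 0.078. Climbing towards a crest takes about 5 N of push, least near the crest itself; past it the spring throws the lever forward by itself into the notch, where it stays and centres itself.
- lamp_button_top (a point): top centre of the lamp button, an aluminium push button 24 mm in diameter in a black collar, on the viewer's top at x = -28 mm, y = +80 mm in the viewer's frame (past the far end of the slot).
- lamp_button (a joint): how far the lamp button is pressed, m; 0 up, 0.006 right down (about 5 N); a spring brings it up again.
- ring_box: bystander: dark red ring box, 56 x 54 x 46 mm, past the viewer's +y end; origin at the centre of its underside
- loupe: bystander: small folded loupe, 26 x 32 x 14 mm, past the viewer's -y end, towards its front; origin at the centre of its underside
- tin: bystander: small round grey tin, 35 mm in diameter, 21 mm high, past the viewer's -y end, towards its rear; origin at the centre of its underside

How it is judged:
By the outcome, as a careful person would: the job done as asked, in the order asked, and still so for the second after the job is handed in, with the robot touching nothing.
It also fails if it takes over 58 s, if anything falls off the work surface, if the arm or the gripper's body presses on something with over 40 N, if the wrist force passes 120 N, or if a joint passes its speed limit or range.

## Working session

There is one attempt and no reset: what is moved stays moved. The work goes in short steps, Python scripts to look and compute and a tool call to move; the robot and the scene stay as the last step left them, time stands still between calls to the robot, and variables do not carry over. Pictures are saved under pics/ and viewed, at most 10 in all, crops included, and the job is handed in when it is done.

Besides the shell and the picture viewer there is one more tool, called after "Request:" by a JSON object that holds its "name" and its "arguments", one argument or row to a line. play_rows: Moves the arm, as the interface text tells. Shift numbers are shares of 0.05 m and turn numbers shares of 8 degrees, none past 1 either way. Its arguments: {"type":"object","properties":{"series":{"type":"array"},"force":{"type":"number"}},"required":["series"]}

```bash
mkdir -p pics; ls
python3 - <<'E'
from station import ctrl, imaging
import cv2, numpy as np
o=ctrl.get_obs()
print({k:np.round(v,4).tolist() for k,v in o.items()})
for n in("scene","top"):
    im=imaging.get_image(n); cv2.imwrite(f"pics/{n}0.png",im["color"])
    print(n,im["fx"],im["cx"],im["D"],np.round(im["extrinsics"],3).tolist())
a=cv2.imread("pics/scene0.png");b=cv2.imread("pics/top0.png")
cv2.imwrite("pics/top0b.png",cv2.resize(b,(768,576),interpolation=cv2.INTER_CUBIC))
E
```

```text
pics
{'t': 0.0, 'q': [-1.258, 0.0534, 1.6143, 0.0, 1.476, -0.119], 'dq': [-0.0001, -0.0015, 0.0006, -0.0001, -0.001, -0.0011], 'effort': [-0.002, -39.3694, -37.0172, -0.0003, 0.007, -0.0], 'tool_pos': [0.2614, -0.567, 0.23], 'tool_rot': [-3.0666, -0.6726, 0.0003], 'contact_force': [0.4423, -0.3742, -1.3261], 'wrist_torque': [0.0508, 0.0135, -0.0237], 'grip_force': 0.0, 'opening': 0.0854}
scene 443.68960188151755 249.71856177202926 [-0.13435527  0.          0.          0.          0.        ] [[0.989, 0.145, 0.001, -0.469], [0.075, -0.506, -0.859, -0.085], [-0.124, 0.851, -0.511, 1.146], [0.0, 0.0, 0.0, 1.0]]
top 406.9422969432916 260.53320695008733 [-0.04901586  0.          0.          0.          0.        ] [[-0.019, -1.0, -0.013, -0.221], [-0.988, 0.021, -0.153, 0.503], [0.154, 0.01, -0.988, 0.834], [0.0, 0.0, 0.0, 1.0]]
```

View pics/top0b.png

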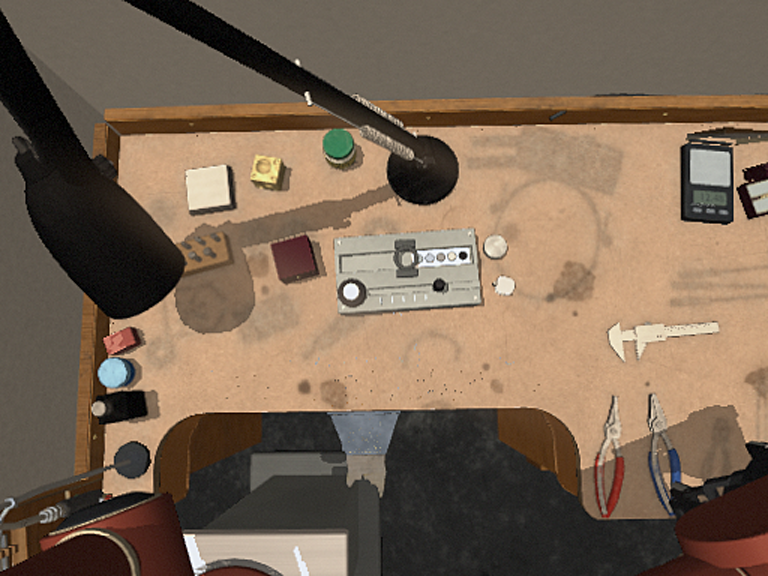

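View pics/scene0.png

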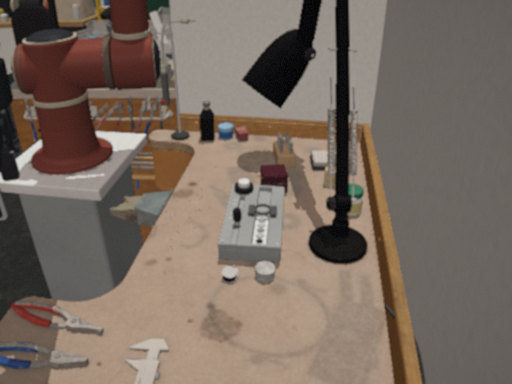

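The top view shows the viewer, with corners near (335,238), (472,229), (481,303) and (340,314). The knob is at (439,285), the button at (351,292), the ring box at (295,258), the tin at (495,246) and the loupe at (504,286). The scene view has the knob at (237,215), the button at (244,185) and a lamp arm hanging over the area.

```bash
cat > h.py <<'E'
import numpy as np, cv2
from scipy.spatial.transform import Rotation as R
from station import ctrl, imaging
def cam(n):
    o=ctrl.get_obs(); im=imaging.get_image(n)
    K=np.array([[im["fx"],0,im["cx"]],[0,im["fy"],im["cy"]],[0,0,1]])
    if n=="wrist":
        T=np.eye(4);T[:3,:3]=R.from_rotvec(o["tool_rot"]).as_matrix();T[:3,3]=o["tool_pos"]
        E=np.linalg.inv(T@im["hand_eye"])
    else: E=im["extrinsics"]
    return im["color"],K,np.array(im["D"]),np.array(E)
def ray(c,p):
    _,K,D,E=c
    d=cv2.undistortPoints(np.array([[p]],float),K,D)[0,0]
    Ei=np.linalg.inv(E); return Ei[:3,3],Ei[:3,:3]@np.array([*d,1])
def at(c,p,z):
    o,d=ray(c,p); return o+d*(z-o[2])/d[2]
def tri(c1,p1,c2,p2):
    (a,d),(b,e)=ray(c1,p1),ray(c2,p2)
    s=np.linalg.lstsq(np.c_[d,-e],b-a,rcond=None)[0]
    x,y=a+d*s[0],b+e*s[1]; return (x+y)/2,np.linalg.norm(x-y)
def proj(c,P):
    _,K,D,E=c
    return cv2.projectPoints(np.array(P,float),cv2.Rodrigues(E[:3,:3])[0],E[:3,3],K,D)[0][:,0]
E
python3 - <<'E'
from h import *
np.set_printoptions(precision=4,suppress=True)
t=cam("top");s=cam("scene")
f=lambda u,v:((u+.5)/1.5-.5,(v+.5)/1.5-.5)
for n,p in dict(TL=(335,238),TR=(472,229),BR=(481,303),BL=(340,314)).items(): print(n,at(t,f(*p),.04))
print("knob",at(t,f(439,285),.074),tri(t,f(439,285),s,(237,212)))
print("btn",at(t,f(351,292),.05),tri(t,f(351,292),s,(244,183)))
print("ringbox",at(t,f(293,258),.046),"tin",at(t,f(495,246),.021),"loupe",at(t,f(504,286),.014))
print("lamphead",tri(t,f(110,235),s,(280,70)),"headlow",tri(t,f(120,310),s,(250,80)), tri(t,f(180,270),s,(280,104)))
print("lampbase",at(t,f(422,170),.01))
# arm: points of scene lamp pole at a few rows against top arm line
for ps in [(341,200),(340,150),(341,100),(342,50)]:
    best=min(((tri(t,f(x,y),s,ps)) for x,y in zip(np.linspace(422,150,60),np.linspace(165,0,60))),key=lambda r:r[1]); print(ps,best)
c=s[0][120:300,170:320]; cv2.imwrite("pics/s1.png",cv2.resize(c,None,fx=4,fy=4,interpolation=cv2.INTER_CUBIC)[:600])
E
```

```text
TL [ 0.5667 -0.1513  0.04  ]
TR [ 0.5757 -0.3491  0.04  ]
BR [ 0.468  -0.3576  0.04  ]
BL [ 0.4565 -0.1578  0.04  ]
knob [ 0.4898 -0.2966  0.074 ] (array([ 0.4926, -0.2968,  0.0662]), np.float64(0.0031373415959489986))
btn [ 0.4862 -0.1745  0.05  ] (array([ 0.4865, -0.1746,  0.0558]), np.float64(0.0022895354289011274))
ringbox [ 0.5375 -0.0917  0.046 ] tin [ 0.554  -0.3843  0.021 ] loupe [ 0.4954 -0.3959  0.014 ]
lamphead (array([0.534 , 0.0924, 0.2183]), np.float64(0.0016436297357302803)) headlow (array([0.4558, 0.0917, 0.1886]), np.float64(0.010766823224579397)) (array([0.5227, 0.0387, 0.1468]), np.float64(0.035421343233364856))
lampbase [ 0.6766 -0.2809  0.01  ]
(341, 200) (array([ 0.6806, -0.2461,  0.0779]), np.float64(0.001773163007108615))
(340, 150) (array([ 0.6713, -0.2108,  0.1624]), np.float64(0.001960532927549698))
(341, 100) (array([ 0.666 , -0.1722,  0.2437]), np.float64(0.0010014644882598268))
(342, 50) (array([ 0.661 , -0.1338,  0.3248]), np.float64(0.0005336053782359642))
```

Request:
{"name": "play_rows", "arguments": {
  "series": [
    [0, [0, 0, 0], [0, 0, 0.9]],
    [0, [0, 0, 0], [0, 0, 0.9]],
    [0, [0, 0, 0], [0, 0, 0.9]],
    [0, [0, 0, 0], [0, 0, 0]]
  ],
  "force": 20
}}

```text
t: 0.7
tool_pos: [0.2615, -0.5675, 0.231]
tool_rot: [-3.14, -0.088, 0.0]
contact_force: [0.1, -1.4, -0.0]
opening: 0.0125
grip_force: 0.0
```

```bash
cat > go.py <<'E'
import sys
from h import *
o=ctrl.get_obs();M=R.from_rotvec(o["tool_rot"]).as_matrix()
np.set_printoptions(precision=4,suppress=True)
print("t",o["t"],"pos",o["tool_pos"],"xdir",M[:,0],"z",M[:,2],"F",o["contact_force"],"open",o["opening"])
if len(sys.argv)>3: print("shares",M.T@(np.array(sys.argv[1:4],float)-o["tool_pos"])/.05)
E
python3 go.py 0.46 -0.30 0.22
python3 -c "
from h import *
im=imaging.get_image('wrist');print(np.round(im['hand_eye'],3),im['fx'])"
```

```text
t 0.7 pos [ 0.2615 -0.5675  0.231 ] xdir [ 0.9984  0.0563 -0.0002] z [-0.0002  0.0005 -1.    ] F [ 0.0969 -1.3917 -0.0011] open 0.012493908894872001
shares [ 4.2646 -5.1173  0.2217]
[[ 0.001 -0.948 -0.318  0.082]
 [ 1.     0.001  0.001  0.   ]
 [-0.001 -0.318  0.948 -0.143]
 [ 0.     0.     0.     1.   ]] 282.930100255905
```

Request:
{"name": "play_rows", "arguments": {
  "series": [
    [0, [0.7, -0.85, 0], [0, 0, 0]],
    [0, [0.7, -0.85, 0], [0, 0, 0]],
    [0, [0.7, -0.85, 0], [0, 0, 0]],
    [0, [0.7, -0.85, 0], [0, 0, 0]],
    [0, [0.7, -0.85, 0], [0, 0, 0]],
    [0, [0.7, -0.85, 0], [0, 0, 0]],
    [0, [0, 0, 0.2], [0, 0, 0]],
    [0, [0, 0, 0], [0, 0, 0]]
  ]
}}

```text
t: 1.75
tool_pos: [0.4566, -0.3013, 0.22]
tool_rot: [-3.139, -0.088, 0.003]
contact_force: [-0.2, -0.1, -0.9]
opening: 0.0002
grip_force: 0.0
```

```bash
python3 go.py
python3 - <<'E'
from h import *
c=cam("wrist"); cv2.imwrite("pics/w1.png",cv2.resize(c[0],(768,576),interpolation=cv2.INTER_CUBIC))
np.savez("w1.npz",K=c[1],D=c[2],E=c[3])
E
```

```text
t 1.75 pos [ 0.4566 -0.3013  0.22  ] xdir [ 0.9984  0.0561 -0.002 ] z [-0.002  0.001 -1.   ] F [-0.1906 -0.1374 -0.8745] open 0.00020046156631943954
```

View pics/w1.png

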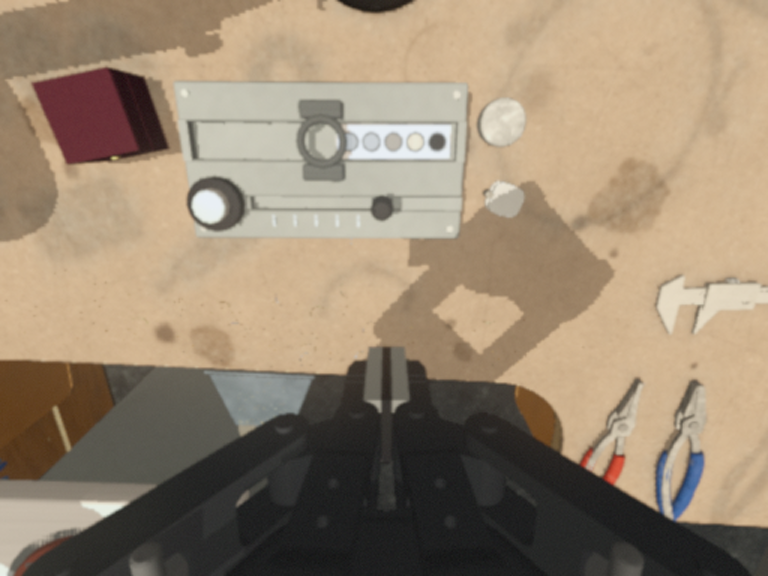

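The wrist view shows the viewer's top corners near (176,83), (468,82), (461,238) and (198,237). The knob top is at (381,207) and the button at (209,207). The ticks run from (274,221) to (358,221), and the shut fingertips are at (386,350).

Run:
```python
from h import *
from scipy.optimize import least_squares
np.set_printoptions(precision=4,suppress=True)
z=np.load("w1.npz"); w=(None,z["K"],z["D"],z["E"]); t=cam("top")
f=lambda u,v:((u+.5)/1.5-.5,(v+.5)/1.5-.5)
print("knob",at(w,f(381,207),.074),"btn",at(w,f(209,207),.055))
cw=[f(176,83),f(468,82),f(461,238),f(198,237)]
ct=[f(335,238),f(472,229),f(481,303),f(340,314)]
L=np.array([[.055,.102],[.055,-.102],[-.055,-.102],[-.055,.102]])
def W(p,xy,h):
    c,s=np.cos(p[2]),np.sin(p[2]); xy=np.atleast_2d(xy)
    return np.c_[xy@np.array([[c,s],[-s,c]])+p[:2],np.full(len(xy),h)]
for nm,pairs in dict(wrist=[(w,cw)],top=[(t,ct)],both=[(w,cw),(t,ct)]).items():
    r=least_squares(lambda p:np.concatenate([(proj(c,W(p,L,.04))-np.array(u)).ravel() for c,u in pairs]),[.515,-.255,.05])
    print(nm,r.x,"rms",np.sqrt(np.mean(r.fun**2)),"knob0",W(r.x,[-.028,-.046],.074),"btn",W(r.x,[-.028,.08],.055),"tick3",W(r.x,[-.028,.008],.074))
```

```text
knob [ 0.495  -0.2963  0.074 ] btn [ 0.4849 -0.1729  0.055 ]
wrist [ 0.5179 -0.2546  0.0598] rms 1.0898572901797134 knob0 [[ 0.4927 -0.3022  0.074 ]] btn [[ 0.4852 -0.1764  0.055 ]] tick3 [[ 0.4895 -0.2483  0.074 ]]
top [ 0.5168 -0.254   0.0556] rms 0.90236643490547 knob0 [[ 0.4914 -0.3015  0.074 ]] btn [[ 0.4844 -0.1757  0.055 ]] tick3 [[ 0.4884 -0.2475  0.074 ]]
both [ 0.5177 -0.2545  0.059 ] rms 1.0397049312348852 knob0 [[ 0.4924 -0.302   0.074 ]] btn [[ 0.485  -0.1763  0.055 ]] tick3 [[ 0.4893 -0.2481  0.074 ]]
```

Request:
{"name": "play_rows", "arguments": {
  "series": [
    [0, [0.37, 0.29, 0], [0, 0, 0]],
    [0, [0.36, 0.29, 0], [0, 0, 0]],
    [0, [0, 0, 0.8], [0, 0, 0]],
    [0, [0, 0, 0.8], [0, 0, 0]],
    [0, [0, 0, 0.8], [0, 0, 0]],
    [0, [0, 0, 0.5], [0, 0, 0]],
    [0, [0, 0, 0.34], [0, 0, 0]],
    [0, [0, 0, 0], [0, 0, 0]]
  ]
}}

```text
t: 2.85
tool_pos: [0.4942, -0.3287, 0.0582]
tool_rot: [-3.139, -0.084, 0.003]
contact_force: [0.6, 1.1, -0.4]
opening: 0.0001
grip_force: 0.0
```

```bash
python3 go.py
python3 - <<'E'
from h import *
c=cam("wrist"); cv2.imwrite("pics/w2.png",cv2.resize(c[0],(768,576),interpolation=cv2.INTER_CUBIC))
np.savez("w2.npz",K=c[1],D=c[2],E=c[3])
E
```

```text
t 2.85 pos [ 0.4942 -0.3287  0.0582] xdir [ 0.9986  0.0536 -0.0018] z [-0.0019  0.0015 -1.    ] F [ 0.5914  1.1323 -0.4031] open 8.035609474829503e-05
```

View pics/w2.png

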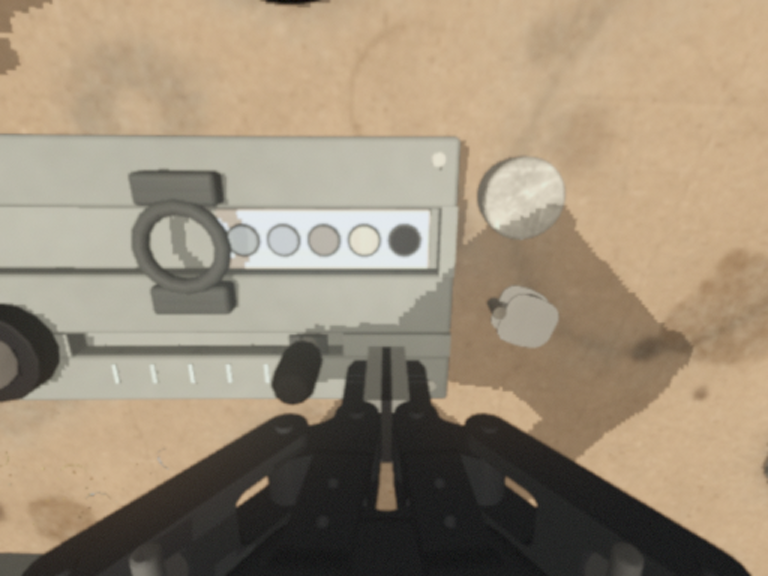

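The knob's cap top is around (294,383), leaning towards the camera, and the shut fingertips span x=364–408 at y≈350, about 8 mm either side of the centre line. They stand clear on the home side of the knob.

Run:
```python
from h import *
np.set_printoptions(precision=4,suppress=True)
z=np.load("w2.npz"); w=(None,z["K"],z["D"],z["E"])
f=lambda u,v:((u+.5)/1.5-.5,(v+.5)/1.5-.5)
print("knob",at(w,f(294,383),.074),"tipL",at(w,f(364,348),.058),"tipR",at(w,f(408,348),.058))
for i,u in enumerate([(115,374),(153,374),(191,373),(229,373),(266,372)]): print("tick",5-i,at(w,f(*u),.04))
```

```text
knob [ 0.4958 -0.2978  0.074 ] tipL [ 0.502  -0.3207  0.058 ] tipR [ 0.5029 -0.3371  0.058 ]
tick 5 [ 0.4747 -0.2146  0.04  ]
tick 4 [ 0.4755 -0.2306  0.04  ]
tick 3 [ 0.4768 -0.2467  0.04  ]
tick 2 [ 0.4776 -0.2628  0.04  ]
tick 1 [ 0.4789 -0.2786  0.04  ]
```

Request:
{"name": "play_rows", "arguments": {
  "series": [
    [0, [0, -0.1, 0], [0, 0, 0]],
    [0, [0, -0.1, 0], [0, 0, 0]],
    [0, [0, -0.06, 0], [0, 0, 0]],
    [0, [0, -0.06, 0], [0, 0, 0]],
    [0, [0, -0.06, 0], [0, 0, 0]],
    [0, [0, -0.06, 0], [0, 0, 0]],
    [0, [0, -0.06, 0], [0, 0, 0]],
    [0, [0, 0, 0], [0, 0, 0]]
  ]
}}

```text
t: 3.9
tool_pos: [0.4936, -0.3025, 0.0589]
tool_rot: [-3.139, -0.086, 0.001]
contact_force: [-0.2, -0.3, -0.5]
opening: 0.0
grip_force: 0.0
```

Request:
{"name": "play_rows", "arguments": {
  "series": [
    [0, [0, -0.06, 0], [0, 0, 0]],
    [0, [0, -0.06, 0], [0, 0, 0]],
    [0, [0, -0.06, 0], [0, 0, 0]],
    [0, [0, -0.06, 0], [0, 0, 0]],
    [0, [0, -0.06, 0], [0, 0, 0]],
    [0, [0, -0.06, 0], [0, 0, 0]],
    [0, [0, 0, 0], [0, 0, 0]]
  ]
}}

```text
t: 4.78
tool_pos: [0.4928, -0.2846, 0.059]
tool_rot: [-3.139, -0.087, 0.001]
contact_force: [0.5, 0.3, -0.2]
opening: -0.0002
grip_force: 0.0
```

```bash
python3 go.py
python3 - <<'E'
from h import *
c=cam("wrist"); cv2.imwrite("pics/w3.png",cv2.resize(c[0][190:320,100:300],None,fx=4,fy=4,interpolation=cv2.INTER_CUBIC))
np.savez("w3.npz",K=c[1],D=c[2],E=c[3])
E
```

```text
t 4.775 pos [ 0.4928 -0.2846  0.059 ] xdir [ 0.9985  0.0551 -0.0003] z [-0.0004  0.0012 -1.    ] F [ 0.4881  0.2768 -0.2323] open -0.00024092378350109678
```

View pics/w3.png

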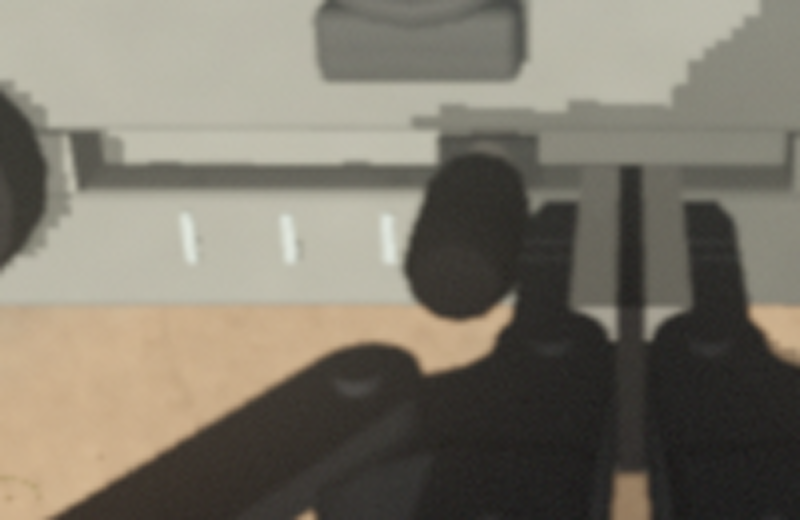

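Run:
```python
from h import *
np.set_printoptions(precision=4,suppress=True)
z=np.load("w3.npz"); w=(None,z["K"],z["D"],z["E"])
f=lambda u,v:((u+.5)/4-.5+100,(v+.5)/4-.5+190)
print("knob",at(w,f(460,279),.074),"knob lower",at(w,f(478,180),.049))
for h in (.059,.065,.07): print("back",h,at(w,f(527,230),h))
for u in [(189,240),(289,240),(388,240)]: print("tick",at(w,f(*u),.04))
```

```text
knob [ 0.4918 -0.2633  0.074 ] knob lower [ 0.4928 -0.2624  0.049 ]
back 0.059 [ 0.4906 -0.2707  0.059 ]
back 0.065 [ 0.4941 -0.2711  0.065 ]
back 0.07 [ 0.4971 -0.2714  0.07  ]
tick [ 0.4746 -0.2148  0.04  ]
tick [ 0.4755 -0.2309  0.04  ]
tick [ 0.4763 -0.2469  0.04  ]
```

Request:
{"name": "play_rows", "arguments": {
  "series": [
    [0, [0, -0.05, 0], [0, 0, 0]],
    [0, [0, -0.05, 0], [0, 0, 0]],
    [0, [0, -0.05, 0], [0, 0, 0]],
    [0, [0, -0.05, 0], [0, 0, 0]],
    [0, [0, -0.02, 0], [0, 0, 0]],
    [0, [0, 0, 0], [0, 0, 0]],
    [0, [0, 0, 0], [0, 0, 0]]
  ]
}}

```text
t: 5.7
tool_pos: [0.4924, -0.2743, 0.0594]
tool_rot: [-3.14, -0.086, -0.0]
contact_force: [-1.3, -0.6, 1.1]
opening: 0.0001
grip_force: 0.7
```

```bash
python3 go.py
python3 - <<'E'
from h import *
c=cam("wrist"); cv2.imwrite("pics/w4.png",cv2.resize(c[0][190:320,100:300],None,fx=4,fy=4,interpolation=cv2.INTER_CUBIC))
np.savez("w4.npz",K=c[1],D=c[2],E=c[3])
E
```

```text
t 5.7 pos [ 0.4924 -0.2743  0.0594] xdir [0.9985 0.0548 0.0001] z [ 0.0001  0.0006 -1.    ] F [-1.2902 -0.5554  1.0775] open 7.749291446296777e-05
```

View pics/w4.png

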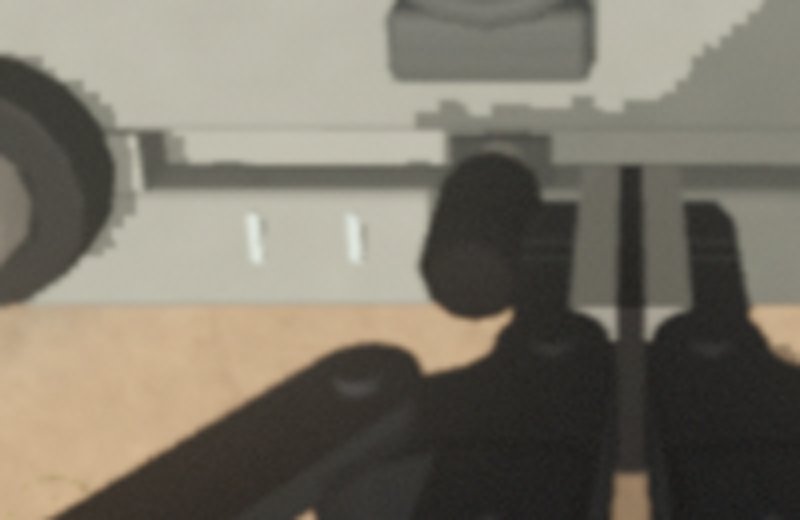

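The knob is now hard against the finger, with its cap at about (477,279) and ticks 4 and 5 at (355,238) and (255,238). It has moved about 8 mm from notch 2, so it stands just short of the third crest.

Request:
{"name": "play_rows", "arguments": {
  "series": [
    [0, [0, -0.03, 0], [0, 0, 0]],
    [0, [0, -0.03, 0], [0, 0, 0]],
    [0, [0, 0, 0], [0, 0, 0]],
    [0, [0, 0, 0], [0, 0, 0]]
  ]
}}

```text
t: 6.25
tool_pos: [0.4919, -0.2711, 0.0589]
tool_rot: [-3.139, -0.086, 0.001]
contact_force: [-0.4, 0.3, 0.3]
opening: -0.0003
grip_force: 0.0
```

```bash
python3 go.py
python3 - <<'E'
from h import *
np.set_printoptions(precision=4,suppress=True)
c=cam("wrist"); cv2.imwrite("pics/w5.png",cv2.resize(c[0][190:320,100:300],None,fx=4,fy=4,interpolation=cv2.INTER_CUBIC))
np.savez("w5.npz",K=c[1],D=c[2],E=c[3])
z=np.load("w4.npz"); w=(None,z["K"],z["D"],z["E"])
f=lambda u,v:((u+.5)/4-.5+100,(v+.5)/4-.5+190)
print("knob4",at(w,f(477,279),.074))
E
```

```text
t 6.25 pos [ 0.4919 -0.2711  0.0589] xdir [ 0.9985  0.0549 -0.0007] z [-0.0007  0.0009 -1.    ] F [-0.3617  0.3154  0.2632] open -0.00028085611193253573
knob4 [ 0.4912 -0.255   0.074 ]
```

View pics/w5.png

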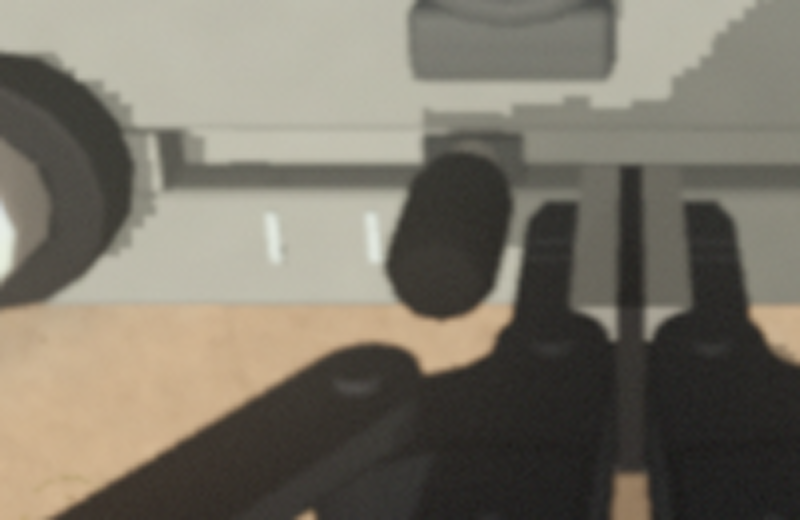

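The knob has sprung ahead off the finger, with its cap at about (443,279), which puts it at y ≈ -0.247 against -0.246 for tick 3. Next I back off, rise, and tilt so that only one edge of the fingertips presses inside the collar.

Request:
{"name": "play_rows", "arguments": {
  "series": [
    [0, [0, 0.15, 0], [0, 0, 0]],
    [0, [0, 0.15, 0], [0, 0, 0]],
    [0, [0, 0, -0.6], [0, 0, 0]],
    [0, [0, 0, -0.8], [0, 0, 0]],
    [0, [0, 0, 0], [0, 0.85, 0]],
    [0, [0, 0, 0], [0, 0.85, 0]],
    [0, [0, 0, 0], [0, 0.85, 0]],
    [0, [0, 0, 0], [0, 0, 0]]
  ]
}}

```text
t: 7.3
tool_pos: [0.4913, -0.2868, 0.1283]
tool_rot: [-3.081, -0.08, -0.551]
contact_force: [0.1, -0.2, -0.9]
opening: 0.0003
grip_force: 0.0
```

```bash
python3 go.py 0.4955 -0.1745 0.12
```

```text
t 7.3 pos [ 0.4913 -0.2868  0.1283] xdir [0.9368 0.0488 0.3465] z [ 0.346   0.0193 -0.938 ] F [ 0.0512 -0.2454 -0.9142] open 0.0003357392315528128
shares [ 0.1304 -2.2378  0.2286]
```

Request:
{"name": "play_rows", "arguments": {
  "series": [
    [0, [0.04, -0.75, 0], [0, 0, 0]],
    [0, [0.04, -0.75, 0], [0, 0, 0]],
    [0, [0.05, -0.74, 0.23], [0, 0, 0]],
    [0, [0, 0, 0], [0, 0, 0]],
    [0, [0, 0, 0], [0, 0, 0]]
  ]
}}

```text
t: 7.92
tool_pos: [0.4977, -0.1747, 0.1216]
tool_rot: [-3.082, -0.086, -0.555]
contact_force: [0.4, 0.8, 0.7]
opening: 0.0002
grip_force: 0.0
```

```bash
python3 go.py 0.4955 -0.1745 0.068
python3 - <<'E'
from h import *
c=cam("wrist"); cv2.imwrite("pics/w6.png",cv2.resize(c[0],(768,576),interpolation=cv2.INTER_CUBIC))
np.savez("w6.npz",K=c[1],D=c[2],E=c[3])
E
```

```text
t 7.925 pos [ 0.4977 -0.1747  0.1216] xdir [0.9358 0.0522 0.3486] z [ 0.3481  0.0182 -0.9373] F [0.402  0.8046 0.6706] open 0.00023611137130390475
shares [-0.4147 -0.0073  0.9892]
```

View pics/w6.png

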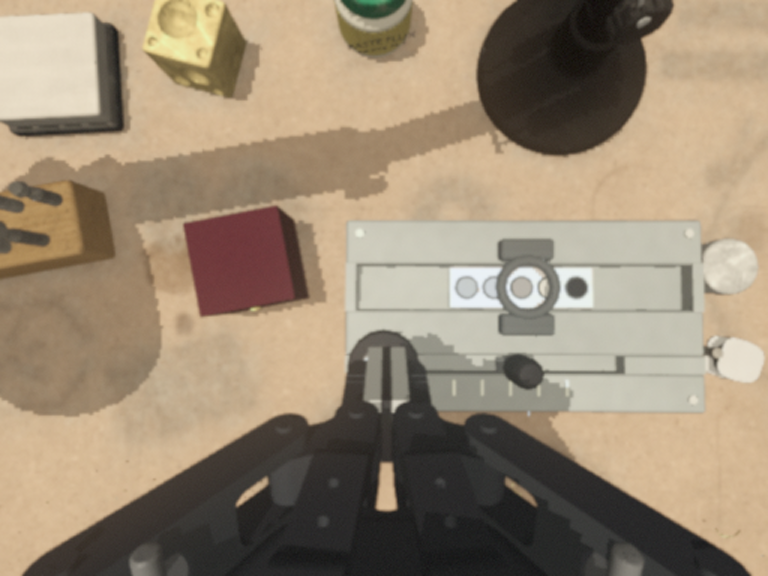

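The ring now frames the middle, third filter, and the knob's stem stands at tick 3 (511,388). The fingertips at (386,350) are centred over the button, whose collar is around (383,370).

Request:
{"name": "play_rows", "arguments": {
  "series": [
    [0, [-0.14, 0, 0.33], [0, 0, 0]],
    [0, [-0.14, 0, 0.33], [0, 0, 0]],
    [0, [-0.13, 0, 0.33], [0, 0, 0]],
    [0, [0, 0, 0], [0, 0, 0]],
    [0, [0, 0, 0], [0, 0, 0]]
  ]
}}

```text
t: 8.6
tool_pos: [0.495, -0.1743, 0.0672]
tool_rot: [-3.081, -0.084, -0.554]
contact_force: [-0.3, -0.6, 0.0]
opening: 0.0
grip_force: 0.0
```

Request:
{"name": "play_rows", "arguments": {
  "series": [
    [0, [-0.014, 0, 0.037], [0, 0, 0]],
    [0, [-0.014, 0, 0.037], [0, 0, 0]],
    [0, [-0.014, 0, 0.037], [0, 0, 0]],
    [0, [0, 0, 0], [0, 0, 0]]
  ]
}}

```text
t: 9.1
tool_pos: [0.4954, -0.1745, 0.0619]
tool_rot: [-3.082, -0.084, -0.556]
contact_force: [0.0, 0.8, 2.6]
opening: 0.0001
grip_force: 1.5
```

Request:
{"name": "play_rows", "arguments": {
  "series": [
    [0, [-0.014, 0, 0.037], [0, 0, 0]],
    [0, [0, 0, 0], [0, 0, 0]]
  ]
}}

```text
t: 9.35
tool_pos: [0.4954, -0.1745, 0.0598]
tool_rot: [-3.081, -0.084, -0.556]
contact_force: [0.7, 0.4, 3.7]
opening: -0.0003
grip_force: 2.0
```

Request:
{"name": "play_rows", "arguments": {
  "series": [
    [0, [-0.014, 0, 0.037], [0, 0, 0]],
    [0, [0, 0, 0], [0, 0, 0]]
  ]
}}

```text
t: 9.6
tool_pos: [0.4955, -0.1745, 0.0584]
tool_rot: [-3.081, -0.085, -0.556]
contact_force: [-2.3, 1.4, 8.7]
opening: -0.0
grip_force: 4.3
```

Request:
{"name": "play_rows", "arguments": {
  "series": [
    [0, [-0.007, 0, 0.019], [0, 0, 0]],
    [0, [0, 0, 0], [0, 0, 0]]
  ]
}}

```text
t: 9.85
tool_pos: [0.4957, -0.1746, 0.0581]
tool_rot: [-3.081, -0.086, -0.556]
contact_force: [-6.1, 3.2, 14.9]
opening: -0.0002
grip_force: 7.2
```

Contact began near TCP z 0.0645 and the travel ended hard at about 0.0585, which is the full 6 mm. I'll release straight up.

Request:
{"name": "play_rows", "arguments": {
  "series": [
    [0, [0.05, 0, -0.13], [0, 0, 0]],
    [0, [0.1, 0, -0.26], [0, 0, 0]],
    [0, [0.2, 0, -0.54], [0, 0, 0]],
    [0, [0.2, 0, -0.54], [0, 0, 0]],
    [0, [0, 0, 0], [0, 0, 0]],
    [0, [0, 0, 0], [0, 0, 0]]
  ]
}}

```text
t: 10.6
tool_pos: [0.4943, -0.1738, 0.1335]
tool_rot: [-3.081, -0.084, -0.551]
contact_force: [0.2, -0.8, -0.5]
opening: 0.0
grip_force: 0.0
```

Request:
{"name": "play_rows", "arguments": {
  "series": [
    [0, [0, 0.8, 0], [0, -0.85, 0]],
    [0, [0, 0.8, -0.5], [0, -0.85, 0]],
    [0, [-0.8, 0.8, -0.8], [0, -0.85, 0]],
    [0, [0, 0, 0], [0, 0, 0]],
    [0, [0, 0, 0], [0, 0, 0]]
  ]
}}

```text
t: 11.22
tool_pos: [0.4549, -0.2917, 0.1884]
tool_rot: [-3.138, -0.086, 0.003]
contact_force: [-0.4, -0.4, 0.0]
opening: -0.0002
grip_force: 0.0
```

```bash
python3 go.py
python3 - <<'E'
from h import *
c=cam("wrist"); cv2.imwrite("pics/w7.png",cv2.resize(c[0],(768,576),interpolation=cv2.INTER_CUBIC))
np.savez("w7.npz",K=c[1],D=c[2],E=c[3])
E
```

```text
t 11.225 pos [ 0.4549 -0.2917  0.1884] xdir [ 0.9985  0.0546 -0.0017] z [-0.0019  0.0028 -1.    ] F [-0.3934 -0.4379  0.0391] open -0.0001517151899804134
```

View pics/w7.png

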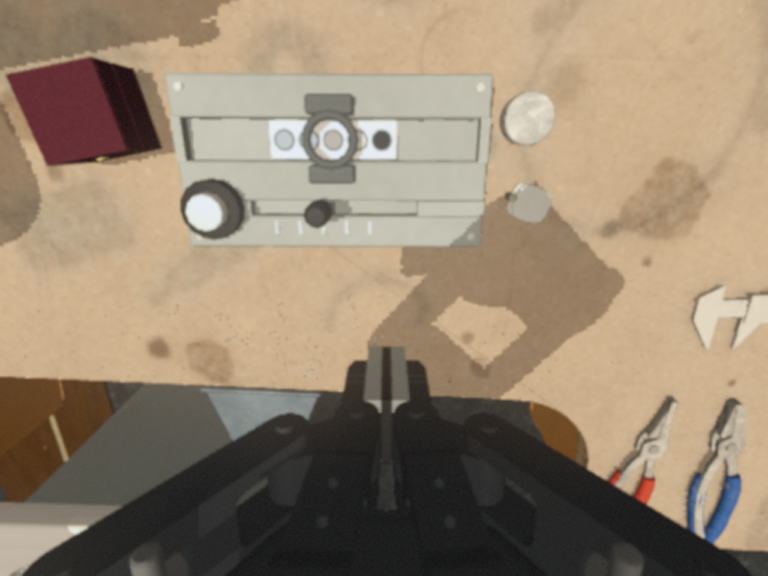

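The knob at (318,212) stands over tick 3 at (323,226), the ring frames the middle filter, and the button at (205,211) is up. I'll check for viewer shift and the button's height before handing in.

```bash
python3 - <<'E'
from h import *
from scipy.optimize import least_squares
np.set_printoptions(precision=4,suppress=True)
f=lambda u,v:((u+.5)/1.5-.5,(v+.5)/1.5-.5)
L=np.array([[.055,.102],[.055,-.102],[-.055,-.102],[-.055,.102]])
def W(p,xy,h):
    c,s=np.cos(p[2]),np.sin(p[2]); xy=np.atleast_2d(xy)
    return np.c_[xy@np.array([[c,s],[-s,c]])+p[:2],np.full(len(xy),h)]
for n,cs,b in (("w1",[(176,83),(468,82),(461,238),(198,237)],(209,207)),("w7",[(166,74),(492,74),(482,246),(192,246)],(205,211))):
    z=np.load(n+".npz"); w=(None,z["K"],z["D"],z["E"]); u=np.array([f(*c) for c in cs])
    p=least_squares(lambda p:(proj(w,W(p,L,.04))-u).ravel(),[.515,-.255,.05]).x
    h=least_squares(lambda h:proj(w,W(p,[-.028,.08],h[0]))[0]-f(*b),[.055]).x
    print(n,"viewer",p,"button h",h)
E
python3 - <<'E'
import cv2,numpy as np
from h import *
a=cv2.imread("pics/top0.png").astype(int); b=cam("top")[0].astype(int)
d=np.abs(a-b).max(2)[140:215,180:350]; ys,xs=np.where(d>40); print(len(xs), [(x+180,y+140) for x,y in zip(xs[::12],ys[::12])][:15])
E
```

```text
w1 viewer [ 0.5179 -0.2546  0.0598] button h [0.0629]
w7 viewer [ 0.5178 -0.2537  0.0585] button h [0.0596]
8062 [(np.int64(256), np.int64(140)), (np.int64(268), np.int64(140)), (np.int64(280), np.int64(140)), (np.int64(292), np.int64(140)), (np.int64(304), np.int64(140)), (np.int64(316), np.int64(140)), (np.int64(328), np.int64(140)), (np.int64(255), np.int64(141)), (np.int64(267), np.int64(141)), (np.int64(279), np.int64(141)), (np.int64(291), np.int64(141)), (np.int64(303), np.int64(141)), (np.int64(315), np.int64(141)), (np.int64(327), np.int64(141)), (np.int64(339), np.int64(141))]
```

```bash
python3 -c "
from station import ctrl
print(ctrl.finish_job())"
```

```text
the job is handed in; nothing more can be done
None
```

I handed the job in: the lever is clicked into the third notch, the lamp button was pressed right down (to its hard stop, at about 15 N) and came up again, and the viewer measured unmoved to within about 1 mm, after about 11 s of robot time.

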